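# Fetch a shelf spacer from a deep pocket with sprung tongs

### The job

Take the sprung tongs from their well in the grey caddy and use them, not the gripper's own fingers, to lift the round steel spacer sleeve out of its deep pocket in the black fittings rack. Set it down in the caddy's open dish without dropping it, then put the tongs back in their well, tips down.

Things in the scene. Friction and masses are not known exactly. Their poses are not given: they have to be found in the camera images.
- sleeve: round steel spacer sleeve, 18 mm diameter, 30 mm tall, 9 mm hole down its axis, 45 g; stands loose on the floor of one of the rack's three pockets, within 5 mm of its centre. The other pockets hold a thin solid pin (10 mm diameter, 30 tall) and an oblong clip (32 x 12 x 16 mm high). Origin: centre of its underside, z up its axis.
- tongs: sprung tongs, 110 g, upright in the well. Origin: between the tips, z up. Two blades 18 mm wide (y), 150 tall, slide along x in a guide block (84 x 30 mm, at z 80-94). Pads at z 101-147: grip at z 125, fingers closing along x. Relaxed: 54 mm over pads, 46 over blades, gap 38. Squeezing 1 mm shuts the gap 1 mm. Carry at 50 mm (gap 34); 34 shuts on the sleeve. Spring 8 N relaxed, 10.5 N at 34 mm.
- rack: black plastic fittings rack, fixed, 78 mm (x) x 140 mm (y) x 70 mm high. Three open-topped pockets in a row, centres at y = -44, 0, +44 mm, each 62 mm along x, 36 mm along y, 65 mm deep, floor 5 mm above the table. Origin: centre of its underside, z up. The tongs fit in with their x along the rack's x; the guide block then stays above the rack.
- caddy: grey steel caddy, fixed, 110 mm (x) x 170 mm (y). Origin: centre of its underside, z up. Open dish: inside x -51 to 51, y -39 to 81 mm, floor at z 5, rim at z 20 mm. Tongs' well: block 92 x 46 mm, top at z 88, opening 60 mm (x) x 34 mm (y) centred at x 0, y -62 mm. Seated, the guide block rests on the well's top, tips at z 8 mm, tongs' x along the caddy's x, either way round.
Things that resemble listed ones, but are neither listed nor needed, are in the scene too. Of the things that look like the rack, the smallest one is meant.

How it is judged:
By the outcome, as a careful person would: the job done as asked, in the order asked, and still so for the second after the job is handed in, with the robot touching nothing.
It also fails if it takes over 56 s, if anything falls off the work surface, if the arm or the gripper's body presses on something with over 40 N, if the wrist force passes 120 N, or if a joint passes its speed limit or range.

### The arm

A 6-joint arm with a two-finger parallel gripper is mounted at the origin on the work surface. World frame = base frame: x ahead of the robot, y to its left, z up, the work surface at z = 0. Lengths are in m, angles in rad, forces in N, time in s.
With the tool pointing down it reaches from about 0.25 to 0.775 m from the base axis. Payload 4 kg.
Tool frame: the origin (TCP) lies midway between the tips of the shut fingers; the grasp point (between the pads) lies 19 mm behind it (robot.tcp_to_grasp is the z of the grasp point in the tool frame, in m); z points along the fingers, y is the line along which they close (so a half turn about z gives the same grasp; the last joint's range is limited). The gripper opens to 94 mm and grips with 3 to 60 N. Pads are 16 mm wide; open, the fingers measure 119 mm over their backs; the gripper's body (75 mm by 177 mm) begins 78 mm behind the grasp point.
Start: joints at [-1.395, 0.087, 1.371, -0, 1.684, -0.103], TCP at [0.151, -0.529, 0.206] pointing down, gripper open.
Joint ranges: [-3.1, 3.1], [-0.76, 2.03], [0.27, 2.55], [-1.08, 4.22], [0.17, 2.65], [-2.57, 2.57]. Speed limits (rad/s): [2.79, 2.79, 3.14, 3.14, 3.14, 3.14].

### API

Orientations are given as [roll, pitch, yaw] about the fixed x, y, z axes, in that order (R = Rz(yaw) Ry(pitch) Rx(roll)).
In Python, from bench import robot gives the robot as it stands. The module is installed in compiled form; this text tells all that it offers.
- The arm moves only by the tool move_arm, never from a script. Its argument "motion" is one flat list of numbers, 7 for each row, row after row: the turn, a rotation vector about the tool's x, y, z in units of 45 degrees (1.0 is 45 degrees), then the shift along the tool's x, y, z in units of 100 mm (1.0 is 100 mm), then the opening, from 0 (shut) to 1 (fully open). A call has 1 to 12 rows; each row shifts and turns the commanded pose from where the row before left it, along the tool's axes as they then stand; what a row does not reach is not made up. A row lasts 1/12 s, in which the tool goes at most 41.7 mm and 7.16 degrees, less where a joint would pass 70% of its speed; a pose out of reach is approached as far as the arm can. A call with a number of a shift or a turn outside -1 to 1 is refused whole. A call with a gripper value outside its range is refused whole. The fingers move at their own pace and stop on an object; the grip force is fixed at half the most. Time passes only in rows, so rows that do not move let the fingers close. It gives the time, the measured TCP pose, the force, the opening and the grip force at its end, in the units of the state.
- robot.get_obs(): the state, without advancing time (a new reading comes with each control period).
- robot.snapshot(name): name is "side" or "top"; returns the picture (480x640x3 uint8, red, green, blue); there is no depth.
- robot.get_calibration(name): a dict with "fx", "fy", "cx", "cy" (pixels), "R" (3x3) and "t" (3): a world point X has camera coordinates R X + t. Camera axes: x right, y down, z forward; pixel columns grow to the right and rows downward; lengths in m; the calibration is good to about 2 mm. A picture is of the moment at which its call begins. get_calibration takes no time and is no camera call.
- robot.close_job(): hands the job in; it is judged then, once.
The state is a dict: "time": time; "joint_positions": joint angles; "qvel": joint speeds; "joint_torque": joint torques, N m; "tool_pos": TCP position; "ee_rot": TCP orientation; "wrist_force": force on the tool from outside, world axes, zero at the start; "wrist_torque": the same for the moment, N m; "width": finger opening in m; "finger_force": force on a finger pad.
Only numpy, scipy, OpenCV 4.12 (cv2) and the standard library are available. Lean on these libraries where they do the work, as an engineer would, in place of code of your own. Each camera call takes 0.05 s, during which the arm holds its last target. There are 200 camera calls.

## Working session

There is one attempt and no reset: what is moved stays moved. The work goes in short steps, Python scripts to look and compute and a tool call to move; the robot and the scene stay as the last step left them, time stands still between calls to the robot, and variables do not carry over. Pictures are saved under pics/ and viewed, at most 10 in all, crops included, and the job is handed in when it is done.

Besides the shell and the picture viewer there is one more tool, called after "Emit:" by a JSON object that holds its "api" and its "payload", one argument or row to a line. move_arm: Moves the arm, as the interface text tells. Shifts and turns lie within -1 to 1; 1 stands for 100 mm of shift or 45 degrees of turn. Its arguments: {"type":"object","properties":{"motion":{"type":"array","items":{"type":"number"}}},"required":["motion"]}

```bash
mkdir -p pics; python3 - <<'E'
from bench import robot
import cv2
for n in("side","top"):
    cv2.imwrite(f"pics/{n}0.png",robot.snapshot(n)[:,:,::-1]); c=robot.get_calibration(n); print(n,c)
o=robot.get_obs(); print(o, robot.tcp_to_grasp)
E
```

```text
side {'fx': 483.6695000842878, 'fy': 483.6695000842878, 'cx': 327.7259455004358, 'cy': 237.74830495711564, 'R': array([[ 0.99771223, -0.06690393,  0.00970445],
       [-0.04598173, -0.77680768, -0.62805694],
       [ 0.04955797,  0.62617386, -0.77810687]]), 't': array([-0.46649873,  0.12192702,  0.8539548 ])}
top {'fx': 541.3170535758962, 'fy': 541.3170535758962, 'cx': 316.4821699907617, 'cy': 238.5962818179506, 'R': array([[-2.73792511e-02, -9.99618995e-01, -3.49887921e-03],
       [-9.89592787e-01,  2.75989529e-02, -1.41224694e-01],
       [ 1.41267452e-01, -4.04160737e-04, -9.89971385e-01]]), 't': array([0.10228602, 0.49931058, 1.0026913 ])}
{'time': 0.1, 'joint_positions': array([-1.39508697e+00,  8.79135022e-02,  1.37207632e+00, -7.17638305e-05,
        1.68359550e+00, -1.03113919e-01]), 'qvel': array([ 0.00098506, -0.00018793, -0.0029006 , -0.00010054,  0.00058802,
       -0.00129512]), 'joint_torque': array([ 3.00319596e-03, -3.41251373e+01, -3.03303802e+01,  7.20037823e-02,
        3.03742953e-02, -9.80863501e-05]), 'tool_pos': array([ 0.15125213, -0.52828817,  0.2044171 ]), 'ee_rot': array([-3.13960323e+00, -1.34162332e-04,  2.78815140e-01]), 'wrist_force': array([-0.07853115,  0.18118554, -0.29290041]), 'wrist_torque': array([0.01124313, 0.00694532, 0.00548765]), 'finger_force': 0.0, 'width': 0.09366699222393295} -0.0188
```

View pics/top0.png

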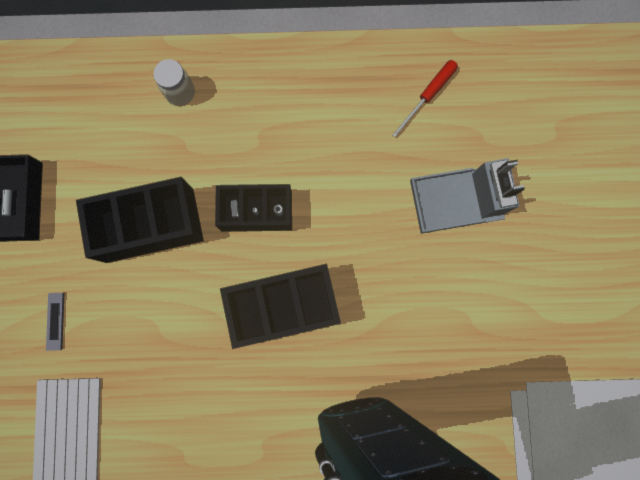

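View pics/side0.png

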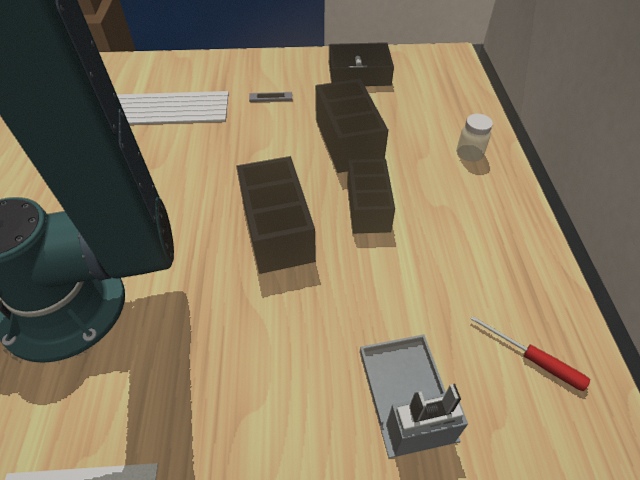

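The top view shows the small rack at about (254,207), with the sleeve in its right-hand pocket at (278,209). The caddy is at (460,200) and the tongs' pads at about (510,177). The side view shows the rack at (370,195) and the tongs at (435,402). Next I'll enlarge both.

```bash
cat > h.py <<'E'
from bench import robot
import numpy as np, cv2
def ray(n,u,v):
    c=robot.get_calibration(n); R=np.array(c["R"]); t=np.array(c["t"])
    return -R.T@t, R.T@np.array([(u-c["cx"])/c["fx"],(v-c["cy"])/c["fy"],1])
def at(n,u,v,z):
    o,d=ray(n,u,v); return o+d*(z-o[2])/d[2]
def px(n,X):
    c=robot.get_calibration(n); p=np.array(c["R"])@np.array(X)+c["t"]
    return np.array([c["fx"]*p[0]/p[2]+c["cx"],c["fy"]*p[1]/p[2]+c["cy"]])
E
python3 - <<'E'
from h import *
t=cv2.imread("pics/top0.png"); s=cv2.imread("pics/side0.png")
def crop(im,x,y,w,h,f,g=1.): return np.clip(cv2.resize(im[y:y+h,x:x+w],None,fx=f,fy=f,interpolation=cv2.INTER_CUBIC).astype(float)**(1/g)*255**(1-1/g),0,255).astype(np.uint8)
a=crop(t,210,175,90,65,4.4,1.8); b=crop(t,405,150,130,90,3)
c=crop(s,340,150,65,90,3,1.8); d=crop(s,355,330,120,130,2.25)
out=np.zeros((600,800,3),np.uint8)
out[:a.shape[0],:a.shape[1]]=a; out[:270,400:790]=b; out[300:570,:195]=c; out[300:300+d.shape[0],400:400+d.shape[1]]=d
cv2.imwrite("pics/c0.png",out)
E
```

```text
(no output)
```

View pics/c0.png

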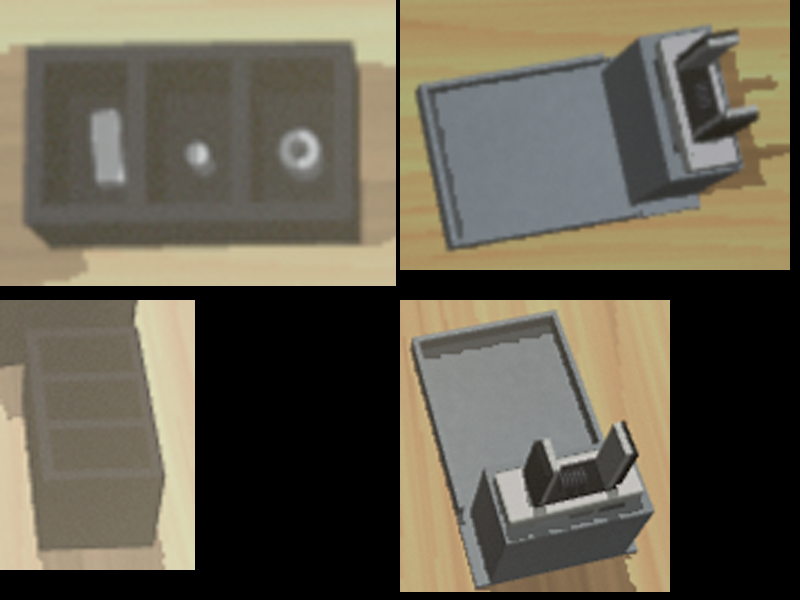

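The crops show the rack-top corners, the sleeve ring at full-frame top (278,209.5), the dish rim and the guide block. I'll cast these points onto planes at their known heights.

```bash
python3 - <<'E'
from h import *
np.set_printoptions(precision=4,suppress=True)
def cv(x,y,ox,oy,f,dx=0,dy=0): return ((x-dx+.5)/f-.5+ox,(y-dy+.5)/f-.5+oy)
A=[cv(x,y,210,175,4.4) for x,y in [(27,46),(353,42),(360,215),(27,222)]]
P=np.array([at("top",*p,.07) for p in A]); print("rack",P[:,:2],P.mean(0),np.linalg.norm(P-np.roll(P,-1,0),axis=1))
C=[cv(x,y,340,150,3,0,300) for x,y in [(27,332),(133,327),(163,475),(42,475)]]
P=np.array([at("side",*p,.07) for p in C]); print("rack side",P[:,:2],P.mean(0),np.linalg.norm(P-np.roll(P,-1,0),axis=1))
print("sleeve",at("top",*cv(300,151,210,175,4.4),.035))
B=lambda x,y:cv(x,y,405,150,3,400,0)
D=lambda x,y:cv(x,y,355,330,2.25,400,300)
for nm,n,p,z in [("rim+x+y","top",B(418,87),.02),("rim-x+y","top",B(448,247),.02),("rim-x+y","side",D(413,338),.02),("rim+x+y","side",D(556,312),.02),
 ("well+x+y","top",B(641,38),.088),("well+x-y","top",B(710,25),.088),("well-x-y","top",B(742,165),.088),("well-x+y","top",B(672,190),.088),
 ("well+x-y","side",D(655,512),.088),("well-x-y","side",D(497,553),.088),
 ("guide+x+y","top",B(657,42),.102),("guide-x+y","top",B(688,170),.102),("guide-x-y","top",B(738,158),.102),
 ("guide-x-y","side",D(510,528),.102),("guide-x+y","side",D(497,470),.102),("guide+x-y","side",D(642,488),.102)]: print(nm,n,at(n,*p,z)[:2])
E
```

```text
rack [[0.604  0.2752]
 [0.6018 0.1357]
 [0.5268 0.1343]
 [0.5277 0.2752]] [0.5651 0.2051 0.07  ] [0.1394 0.0751 0.1409 0.0763]
rack side [[0.5286 0.2746]
 [0.6022 0.2756]
 [0.6018 0.1372]
 [0.5255 0.1416]] [0.5645 0.2073 0.07  ] [0.0736 0.1384 0.0764 0.133 ]
sleeve [0.5621 0.1617 0.035 ]
rim+x+y top [ 0.6186 -0.101 ]
rim-x+y top [ 0.5115 -0.1149]
rim-x+y side [ 0.5131 -0.1184]
rim+x+y side [ 0.6209 -0.1042]
well+x+y top [ 0.6286 -0.228 ]
well+x-y top [ 0.6357 -0.2713]
well-x-y top [ 0.547 -0.284]
well-x+y top [ 0.5327 -0.2401]
well+x-y side [ 0.6365 -0.2723]
well-x-y side [ 0.539  -0.2894]
guide+x+y top [ 0.6219 -0.233 ]
guide-x+y top [ 0.5421 -0.2459]
guide-x-y top [ 0.5486 -0.2766]
guide-x-y side [ 0.5463 -0.2801]
guide-x+y side [ 0.5441 -0.2463]
guide+x-y side [ 0.6278 -0.2623]
```

Emit:
{"api": "move_arm", "payload": {
  "motion": [0, 0, 0, 0.35, -0.1, -0.01, 1, 0, 0, 0, 0.35, -0.1, -0.01, 1, 0, 0, 0, 0.35, -0.1, -0.01, 1, 0, 0, 0, 0.35, -0.1, 0, 1, 0, 0, 0, 0.35, -0.1, 0, 1, 0, 0, 0, 0.35, -0.1, 0, 1, 0, 0, 0, 0.35, -0.1, 0, 1, 0, 0, 0, 0.35, -0.1, 0, 1, 0, 0, 0, 0.35, -0.1, 0, 1, 0, 0, 0, 0.35, -0.1, 0, 1, 0, 0, 0, 0.35, -0.1, 0, 1, 0, 0, 0, 0.35, -0.1, 0, 1]
}}

```text
time: 1.1
tool_pos: [0.5233, -0.2964, 0.2078]
ee_rot: [-3.141, 0.001, 0.279]
wrist_force: [0.3, -0.1, 0.3]
width: 0.0948
finger_force: 0.0
```

Emit:
{"api": "move_arm", "payload": {
  "motion": [0, 0, -0.15, 0, 0, 0, 1, 0, 0, -0.15, 0, 0, 0, 1, 0, 0, -0.15, 0, 0, 0, 1, 0, 0, -0.15, 0, 0, 0, 1, 0, 0, -0.15, 0, 0, 0, 1, 0, 0, -0.15, 0, 0, 0, 1, 0, 0, -0.15, 0, 0, 0, 1, 0, 0, -0.15, 0, 0, 0, 1, 0, 0, -0.15, 0, 0, 0, 1, 0, 0, -0.15, 0, 0, 0, 1, 0, 0, -0.15, 0, 0, 0, 1, 0, 0, -0.15, 0, 0, 0, 1]
}}

```text
time: 2.1
tool_pos: [0.5218, -0.2976, 0.2077]
ee_rot: [-3.14, -0.001, 1.698]
wrist_force: [0.7, -0.1, -0.2]
width: 0.094
finger_force: 0.0
```

```bash
cat > go.py <<'E'
import sys
from h import *
# python3 go.py x y z yawdeg : shift (tool axes before turn, units 100 mm) and turn (units 45 deg) still to go
from scipy.spatial.transform import Rotation as Ro
o=robot.get_obs(); p=o["tool_pos"]; R=Ro.from_euler("xyz",o["ee_rot"])
T=Ro.from_euler("xyz",[np.pi,0,np.radians(float(sys.argv[4]))])
print("shift",np.round(R.inv().apply(np.array(sys.argv[1:4],float)-p)*10,3),"turn",np.round((R.inv()*T).as_rotvec()/np.radians(45),3),
 "pos",np.round(p,4),"rpy",np.round(np.degrees(o["ee_rot"]),2),"t",round(o["time"],2),"w",round(o["width"],4),"F",np.round(o["wrist_force"],1),"ff",round(o["finger_force"],1),"q",np.round(o["joint_positions"],2))
E
python3 go.py .5857 -.2543 .21 97.8
```

```text
shift [ 0.349  0.688 -0.024] turn [-0.001 -0.001 -0.011] pos [ 0.5218 -0.2976  0.2077] rpy [-1.7994e+02 -5.0000e-02  9.7310e+01] t 2.1 w 0.094 F [ 0.7 -0.1 -0.2] ff 0.0 q [-0.61  0.2   1.24 -0.    1.7  -0.74]
```

Emit:
{"api": "move_arm", "payload": {
  "motion": [0, 0, -0.011, 0.07, 0.138, 0, 1, 0, 0, 0, 0.07, 0.138, 0, 1, 0, 0, 0, 0.07, 0.138, 0, 1, 0, 0, 0, 0.07, 0.138, 0, 1, 0, 0, 0, 0.07, 0.136, 0, 1, 0, 0, 0, 0, 0, 0.15, 1, 0, 0, 0, 0, 0, 0.15, 1, 0, 0, 0, 0, 0, 0, 1]
}}

```text
time: 2.77
tool_pos: [0.5858, -0.2522, 0.1745]
ee_rot: [-3.136, -0.004, 1.702]
wrist_force: [-0.6, -0.5, -1.1]
width: 0.094
finger_force: 0.0
```

```bash
python3 go.py .5857 -.2543 .114 97.8; python3 - <<'E'
from h import *
a=robot.snapshot("side")[:,:,::-1]; b=robot.snapshot("top")[:,:,::-1]
f=lambda i,x,y:cv2.resize(i[y:y+200,x:x+130],None,fx=3,fy=3,interpolation=cv2.INTER_CUBIC)
cv2.imwrite("pics/d.png",np.hstack([f(a,370,270),f(b,440,80)]))
E
```

```text
shift [-0.023 -0.     0.605] turn [-0.007 -0.005 -0.006] pos [ 0.5858 -0.2522  0.1745] rpy [-179.7    -0.22   97.53] t 2.77 w 0.094 F [-0.6 -0.5 -1.1] ff 0.0 q [-0.5   0.3   1.19  0.    1.66 -0.63]
```

View pics/d.png

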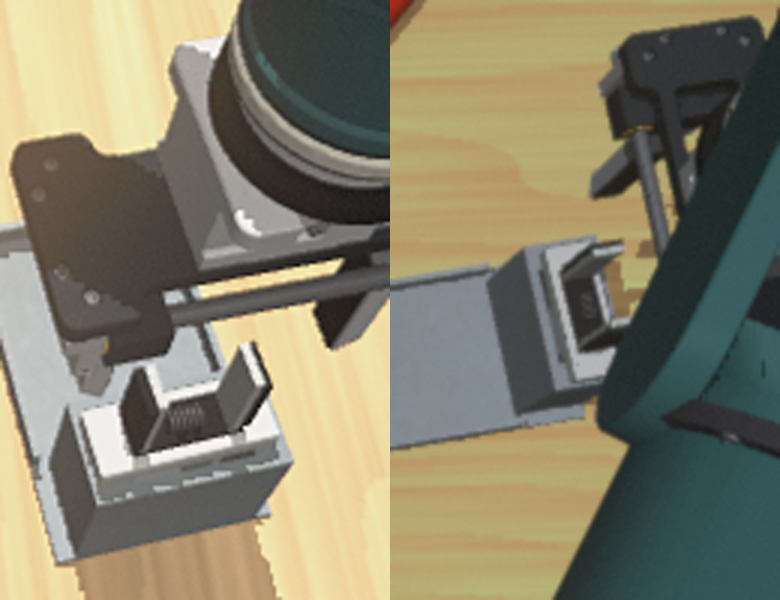

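The side view shows the fingertips at crop (95,390) and (335,345), straddling the blades at (145,370) and (250,350). They line up, so I'll descend and squeeze to 50 mm.

Emit:
{"api": "move_arm", "payload": {
  "motion": [0, 0, 0, -0.02, 0, 0.15, 1, 0, 0, 0, 0, 0, 0.15, 1, 0, 0, 0, 0, 0, 0.15, 1, 0, 0, 0, 0, 0, 0.15, 1, 0, 0, 0, 0, 0, 0, 1, 0, 0, 0, 0, 0, 0, 1]
}}

```text
time: 3.37
tool_pos: [0.5862, -0.2562, 0.1188]
ee_rot: [-3.141, -0.0, 1.701]
wrist_force: [-0.1, -0.2, 1.4]
width: 0.0941
finger_force: 0.0
```

```bash
python3 go.py .5857 -.2543 .114 97.8
```

```text
shift [ 0.02  -0.003  0.048] turn [-0.    -0.    -0.008] pos [ 0.5862 -0.2562  0.1188] rpy [-1.7998e+02 -1.0000e-02  9.7450e+01] t 3.37 w 0.0941 F [-0.1 -0.2  1.4] ff 0.0 q [-0.5   0.32  1.27 -0.    1.55 -0.63]
```

Emit:
{"api": "move_arm", "payload": {
  "motion": [0, 0, -0.008, 0.02, 0, 0.04, 1, 0, 0, 0, 0, 0, 0, 0.8, 0, 0, 0, 0, 0, 0, 0.7, 0, 0, 0, 0, 0, 0, 0.6, 0, 0, 0, 0, 0, 0, 0.53, 0, 0, 0, 0, 0, 0, 0.53, 0, 0, 0, 0, 0, 0, 0.53, 0, 0, 0, 0, 0, 0, 0.53, 0, 0, 0, 0, 0, 0, 0.53]
}}

```text
time: 4.12
tool_pos: [0.5859, -0.2544, 0.1147]
ee_rot: [3.141, 0.0, 1.707]
wrist_force: [-0.5, 0.2, 1.3]
width: 0.0502
finger_force: 8.5
```

```bash
python3 go.py .5857 -.2543 .114 97.8
```

```text
shift [ 0.001 -0.002  0.007] turn [0.    0.    0.001] pos [ 0.5859 -0.2544  0.1147] rpy [1.7999e+02 2.0000e-02 9.7820e+01] t 4.12 w 0.0502 F [-0.5  0.2  1.3] ff 8.5 q [-0.5   0.32  1.28 -0.    1.54 -0.63]
```

Emit:
{"api": "move_arm", "payload": {
  "motion": [0, 0, 0, 0, 0, -0.05, 0.53, 0, 0, 0, 0, 0, -0.1, 0.53, 0, 0, 0, 0, 0, -0.1, 0.53, 0, 0, 0, 0, 0, -0.1, 0.53, 0, 0, 0, 0, 0, -0.15, 0.53, 0, 0, 0, 0, 0, -0.15, 0.53, 0, 0, 0, 0, 0, -0.15, 0.53, 0, 0, 0, 0, 0, -0.15, 0.53, 0, 0, 0, 0, 0, -0.15, 0.53, 0, 0, 0, 0, 0, -0.1, 0.53, 0, 0, 0, 0, 0, 0, 0.53, 0, 0, 0, 0, 0, 0, 0.53]
}}

```text
time: 5.12
tool_pos: [0.5862, -0.2545, 0.2357]
ee_rot: [3.14, 0.001, 1.707]
wrist_force: [0.3, 0.3, -0.9]
width: 0.0502
finger_force: 8.4
```

```bash
python3 go.py .562 .162 .235 90; python3 - <<'E'
from h import *
for n in("side","top"): cv2.imwrite(f"pics/{n}1.png",robot.snapshot(n)[:,:,::-1])
E
```

```text
shift [4.159e+00 3.270e-01 1.000e-03] turn [0.002 0.002 0.174] pos [ 0.5862 -0.2545  0.2357] rpy [1.799e+02 8.000e-02 9.783e+01] t 5.12 w 0.0502 F [ 0.3  0.3 -0.9] ff 8.4 q [-0.5   0.28  1.08 -0.    1.77 -0.63]
```

View pics/side1.png

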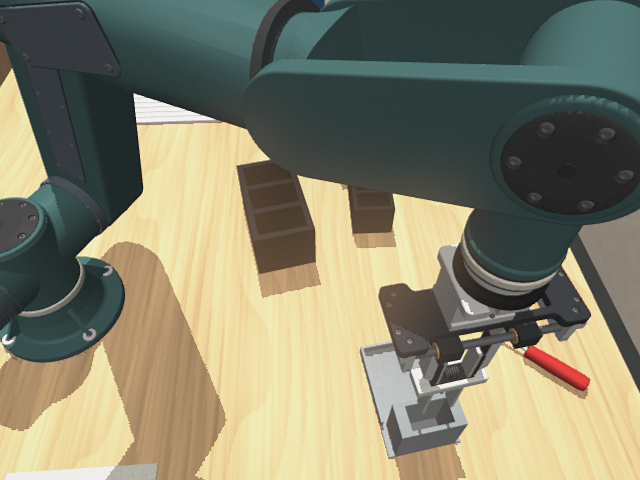

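The side view shows the tongs hanging clear of the well, with their tips near (432,410). Now I'll move over the sleeve's pocket.

Emit:
{"api": "move_arm", "payload": {
  "motion": [0, 0, 0, 0.2, 0.016, 0, 0.53, 0, 0, 0, 0.36, 0.028, 0, 0.53, 0, 0, 0, 0.37, 0.029, 0, 0.53, 0, 0, 0, 0.37, 0.029, 0, 0.53, 0, 0, 0, 0.37, 0.029, 0, 0.53, 0, 0, 0, 0.37, 0.029, 0, 0.53, 0, 0, 0, 0.37, 0.029, 0, 0.53, 0, 0, 0, 0.37, 0.029, 0, 0.53, 0, 0, 0, 0.37, 0.029, 0, 0.53, 0, 0, 0, 0.37, 0.029, 0, 0.53, 0, 0, 0, 0.36, 0.028, 0, 0.53, 0, 0, 0, 0.28, 0.024, 0, 0.53]
}}

```text
time: 6.22
tool_pos: [0.5604, 0.165, 0.2329]
ee_rot: [-3.139, -0.001, 1.709]
wrist_force: [-0.8, -0.6, -1.1]
width: 0.0501
finger_force: 8.4
```

Emit:
{"api": "move_arm", "payload": {
  "motion": [0, 0, 0.087, 0, 0, 0, 0.53, 0, 0, 0.087, 0, 0, 0, 0.53, 0, 0, 0, 0, 0, 0, 0.53, 0, 0, 0, 0, 0, 0, 0.53, 0, 0, 0, 0, 0, 0, 0.53]
}}

```text
time: 6.63
tool_pos: [0.5614, 0.1619, 0.2336]
ee_rot: [-3.14, 0.0, 1.572]
wrist_force: [0.5, -0.4, -1.5]
width: 0.0501
finger_force: 8.4
```

```bash
python3 go.py .562 .162 .185 90; python3 - <<'E'
from h import *
a=robot.snapshot("side")[:,:,::-1]; b=robot.snapshot("top")[:,:,::-1]
f=lambda i,x,y:cv2.resize(i[y:y+180,x:x+120],None,fx=3.3,fy=3.3,interpolation=cv2.INTER_CUBIC)
i=np.hstack([f(a,320,70),f(b,210,110)]); cv2.imwrite("pics/e.png",(255*(i/255.)**.6).clip(0,255).astype(np.uint8)); print(i.shape)
for z in (.128,.008): print([px("side",[.562+d,.162,z]).round(1) for d in(-.017,0,.017)])
E
```

```text
shift [0.001 0.006 0.486] turn [-0.002  0.     0.001] pos [0.5614 0.1619 0.2336] rpy [-1.7992e+02  2.0000e-02  9.0050e+01] t 6.63 w 0.0501 F [ 0.5 -0.4 -1.5] ff 8.4 q [ 0.18  0.16  1.23 -0.    1.75  0.18]
(594, 792, 3)
[array([364.8, 177.8]), array([374. , 177.5]), array([383.3, 177.1])]
[array([360.7, 220.9]), array([369. , 220.5]), array([377.4, 220.2])]
```

View pics/e.png

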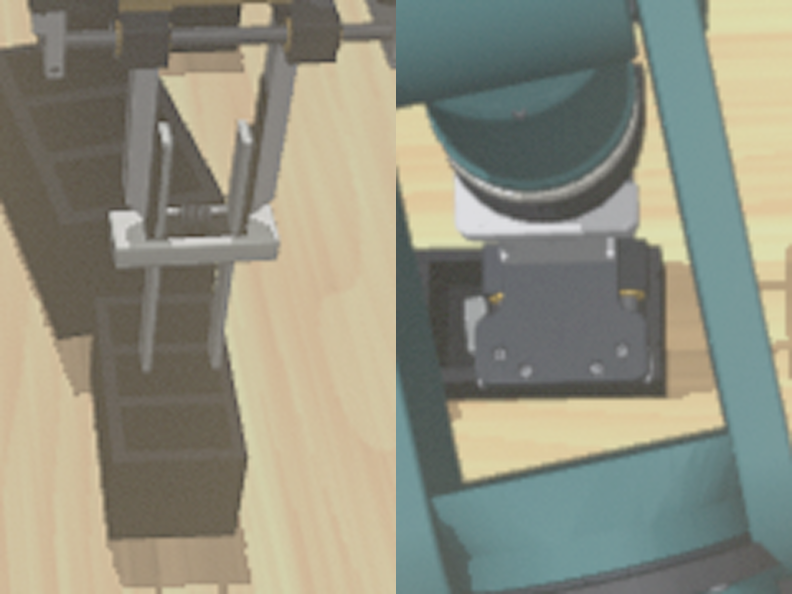

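The side view shows the tips at full-frame (364.5,182) and (385.5,181), within 1 px of where the sleeve's pocket should put them. I'll descend in stages.

Emit:
{"api": "move_arm", "payload": {
  "motion": [0, 0, 0, 0, 0.006, 0.1, 0.53, 0, 0, 0, 0, 0, 0.1, 0.53, 0, 0, 0, 0, 0, 0.1, 0.53, 0, 0, 0, 0, 0, 0.1, 0.53, 0, 0, 0, 0, 0, 0.1, 0.53, 0, 0, 0, 0, 0, 0.1, 0.53, 0, 0, 0, 0, 0, 0.1, 0.53, 0, 0, 0, 0, 0, 0.1, 0.53, 0, 0, 0, 0, 0, 0.05, 0.53, 0, 0, 0, 0, 0, 0, 0.53, 0, 0, 0, 0, 0, 0, 0.53]
}}

```text
time: 7.65
tool_pos: [0.5622, 0.1623, 0.1492]
ee_rot: [-3.141, 0.0, 1.571]
wrist_force: [-0.3, 0.2, -1.1]
width: 0.0499
finger_force: 8.5
```

Emit:
{"api": "move_arm", "payload": {
  "motion": [0, 0, 0, 0, 0, 0.05, 0.53, 0, 0, 0, 0, 0, 0.05, 0.53, 0, 0, 0, 0, 0, 0.05, 0.53, 0, 0, 0, 0, 0, 0, 0.53, 0, 0, 0, 0, 0, 0, 0.53]
}}

```text
time: 8.07
tool_pos: [0.562, 0.1622, 0.1339]
ee_rot: [-3.141, 0.0, 1.571]
wrist_force: [0.3, 0.3, -1.2]
width: 0.0498
finger_force: 8.4
```

```bash
python3 go.py .562 .162 .115 90
```

```text
shift [-0.002  0.001  0.189] turn [-0.001  0.    -0.   ] pos [0.562  0.1622 0.1339] rpy [-1.7994e+02  2.0000e-02  9.0000e+01] t 8.07 w 0.0498 F [ 0.3  0.3 -1.2] ff 8.4 q [ 0.18  0.19  1.4  -0.    1.56  0.18]
```

Emit:
{"api": "move_arm", "payload": {
  "motion": [0, 0, 0, 0, 0, 0.05, 0.53, 0, 0, 0, 0, 0, 0.05, 0.53, 0, 0, 0, 0, 0, 0.05, 0.53, 0, 0, 0, 0, 0, 0.03, 0.53, 0, 0, 0, 0, 0, 0, 0.53, 0, 0, 0, 0, 0, 0, 0.53]
}}

```text
time: 8.57
tool_pos: [0.562, 0.1622, 0.116]
ee_rot: [-3.141, 0.0, 1.571]
wrist_force: [0.4, -0.8, -1.1]
width: 0.0498
finger_force: 8.4
```

Emit:
{"api": "move_arm", "payload": {
  "motion": [0, 0, 0, 0, 0, 0, 0.48, 0, 0, 0, 0, 0, 0, 0.43, 0, 0, 0, 0, 0, 0, 0.39, 0, 0, 0, 0, 0, 0, 0.36, 0, 0, 0, 0, 0, 0, 0.32, 0, 0, 0, 0, 0, 0, 0.28, 0, 0, 0, 0, 0, 0, 0.28, 0, 0, 0, 0, 0, 0, 0.28, 0, 0, 0, 0, 0, 0, 0.28]
}}

```text
time: 9.32
tool_pos: [0.5625, 0.1623, 0.1167]
ee_rot: [3.141, -0.0, 1.571]
wrist_force: [0.8, -0.0, 0.3]
width: 0.0314
finger_force: 29.9
```

```bash
python3 go.py .562 .162 .115 90
```

```text
shift [-0.003 -0.005  0.017] turn [ 0.001 -0.     0.   ] pos [0.5625 0.1623 0.1167] rpy [179.96  -0.    90.  ] t 9.32 w 0.0314 F [ 0.8 -0.   0.3] ff 29.9 q [ 0.18  0.2   1.42 -0.    1.52  0.18]
```

Emit:
{"api": "move_arm", "payload": {
  "motion": [0, 0, 0, 0, 0, -0.05, 0.28, 0, 0, 0, 0, 0, -0.1, 0.28, 0, 0, 0, 0, 0, -0.1, 0.28, 0, 0, 0, 0, 0, -0.1, 0.28, 0, 0, 0, 0, 0, -0.1, 0.28, 0, 0, 0, 0, 0, -0.1, 0.28, 0, 0, 0, 0, 0, -0.12, 0.28, 0, 0, 0, 0, 0, -0.12, 0.28, 0, 0, 0, 0, 0, -0.12, 0.28, 0, 0, 0, 0, 0, -0.12, 0.28, 0, 0, 0, 0, 0, -0.1, 0.28, 0, 0, 0, 0, 0, -0.05, 0.28]
}}

```text
time: 10.32
tool_pos: [0.5629, 0.1624, 0.2369]
ee_rot: [3.139, -0.0, 1.571]
wrist_force: [0.0, -0.5, -0.9]
width: 0.0315
finger_force: 29.9
```

```bash
python3 go.py .572 -.175 .235 97.8; python3 - <<'E'
from h import *
a=robot.snapshot("side")[:,:,::-1]
i=cv2.resize(a[70:220,320:440],None,fx=4,fy=4,interpolation=cv2.INTER_CUBIC)
cv2.imwrite("pics/f.png",(255*(i/255.)**.6).clip(0,255).astype(np.uint8))
E
```

```text
shift [-3.374  0.091  0.017] turn [ 0.004 -0.    -0.173] pos [0.5629 0.1624 0.2369] rpy [ 1.7983e+02 -3.0000e-02  9.0000e+01] t 10.32 w 0.0315 F [ 0.  -0.5 -0.9] ff 29.9 q [ 0.18  0.16  1.23 -0.    1.75  0.18]
```

View pics/f.png

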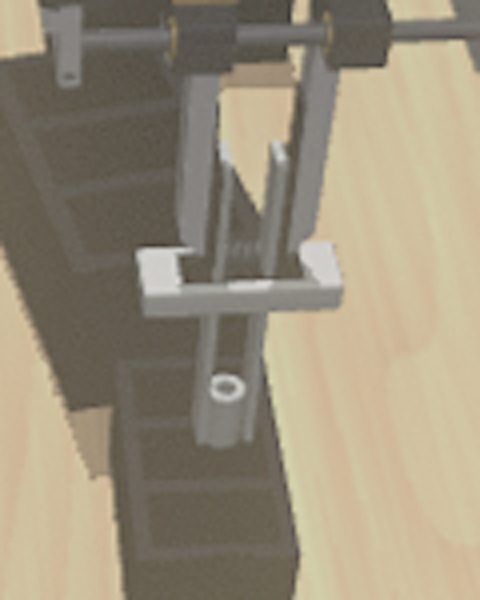

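The sleeve is held between the blade tips at crop (225,410), clear above the rack. Now I'll carry it over the dish.

Emit:
{"api": "move_arm", "payload": {
  "motion": [0, 0, 0, -0.1, 0.005, 0, 0.28, 0, 0, 0, -0.2, 0.005, 0, 0.28, 0, 0, 0, -0.3, 0.01, 0, 0.28, 0, 0, 0, -0.35, 0.01, 0, 0.28, 0, 0, 0, -0.35, 0.01, 0, 0.28, 0, 0, 0, -0.35, 0.01, 0, 0.28, 0, 0, 0, -0.35, 0.01, 0, 0.28, 0, 0, 0, -0.35, 0.01, 0, 0.28, 0, 0, 0, -0.35, 0.01, 0, 0.28, 0, 0, 0, -0.3, 0.01, 0, 0.28, 0, 0, 0, -0.2, 0.01, 0, 0.28, 0, 0, 0, -0.1, 0.01, 0, 0.28]
}}

```text
time: 11.37
tool_pos: [0.5721, -0.1713, 0.2328]
ee_rot: [-3.139, 0.0, 1.567]
wrist_force: [-0.1, -0.6, -1.2]
width: 0.0314
finger_force: 29.9
```

Emit:
{"api": "move_arm", "payload": {
  "motion": [0, 0, -0.04, 0, 0, 0, 0.28, 0, 0, -0.05, 0, 0, 0, 0.28, 0, 0, -0.05, 0, 0, 0, 0.28, 0, 0, -0.033, 0, 0, 0, 0.28, 0, 0, 0, 0, 0, 0, 0.28, 0, 0, 0, 0, 0, 0, 0.28]
}}

```text
time: 11.87
tool_pos: [0.573, -0.1673, 0.2339]
ee_rot: [-3.141, -0.001, 1.706]
wrist_force: [0.1, 1.4, -1.7]
width: 0.0313
finger_force: 29.9
```

```bash
python3 go.py .574 -.168 .117 97.8
```

```text
shift [-0.009  0.01   1.169] turn [-0.001 -0.001 -0.001] pos [ 0.573  -0.1673  0.2339] rpy [-1.7994e+02 -4.0000e-02  9.7770e+01] t 11.87 w 0.0313 F [ 0.1  1.4 -1.7] ff 29.9 q [-0.38  0.19  1.2   0.    1.75 -0.51]
```

Emit:
{"api": "move_arm", "payload": {
  "motion": [0, 0, 0, 0, 0, 0.08, 0.28, 0, 0, 0, 0, 0, 0.1, 0.28, 0, 0, 0, 0, 0, 0.1, 0.28, 0, 0, 0, 0, 0, 0.12, 0.28, 0, 0, 0, 0, 0, 0.12, 0.28, 0, 0, 0, 0, 0, 0.12, 0.28, 0, 0, 0, 0, 0, 0.12, 0.28, 0, 0, 0, 0, 0, 0.12, 0.28, 0, 0, 0, 0, 0, 0.1, 0.28, 0, 0, 0, 0, 0, 0.06, 0.28, 0, 0, 0, 0, 0, 0.04, 0.28, 0, 0, 0, 0, 0, 0, 0.28]
}}

```text
time: 12.87
tool_pos: [0.5729, -0.1676, 0.1254]
ee_rot: [-3.14, -0.001, 1.707]
wrist_force: [-0.1, -0.7, -1.0]
width: 0.0312
finger_force: 29.9
```

Emit:
{"api": "move_arm", "payload": {
  "motion": [0, 0, 0, 0, 0, 0, 0.28, 0, 0, 0, 0, 0, 0, 0.28, 0, 0, 0, 0, 0, 0.02, 0.28, 0, 0, 0, 0, 0, 0.02, 0.28, 0, 0, 0, 0, 0, 0.02, 0.28, 0, 0, 0, 0, 0, 0, 0.28, 0, 0, 0, 0, 0, 0, 0.28]
}}

```text
time: 13.45
tool_pos: [0.5731, -0.1677, 0.1202]
ee_rot: [-3.141, -0.0, 1.707]
wrist_force: [0.1, 0.8, -1.6]
width: 0.0312
finger_force: 29.9
```

```bash
python3 go.py .574 -.168 .116 97.8; python3 - <<'E'
from h import *
a=robot.snapshot("side")[:,:,::-1]
cv2.imwrite("pics/g.png",cv2.resize(a[310:460,350:480],None,fx=4,fy=4,interpolation=cv2.INTER_CUBIC))
E
```

```text
shift [-0.004  0.008  0.042] turn [-0.001 -0.    -0.   ] pos [ 0.5731 -0.1677  0.1202] rpy [-1.7998e+02 -1.0000e-02  9.7780e+01] t 13.45 w 0.0312 F [ 0.1  0.8 -1.6] ff 29.9 q [-0.38  0.22  1.39 -0.    1.53 -0.52]
```

View pics/g.png

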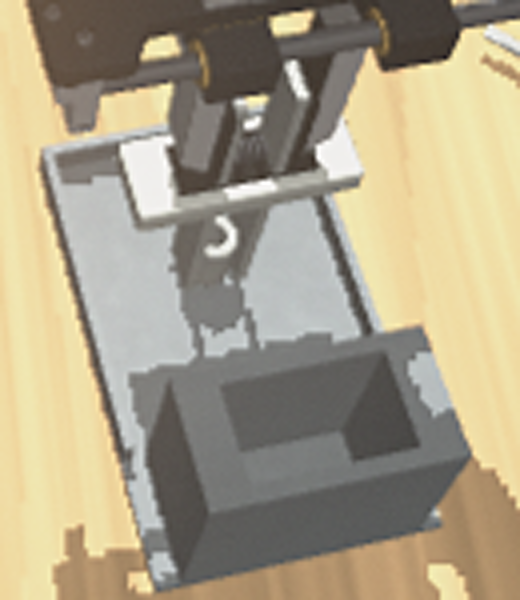

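The view shows the sleeve held upright at crop (218,235) just above the dish floor, with its shadow close by. I'll feel for contact in small steps.

Emit:
{"api": "move_arm", "payload": {
  "motion": [0, 0, 0, 0, 0, 0.01, 0.28, 0, 0, 0, 0, 0, 0.01, 0.28, 0, 0, 0, 0, 0, 0.01, 0.28, 0, 0, 0, 0, 0, 0, 0.28, 0, 0, 0, 0, 0, 0, 0.28]
}}

```text
time: 13.92
tool_pos: [0.5732, -0.1677, 0.1173]
ee_rot: [-3.141, -0.0, 1.707]
wrist_force: [0.3, -0.4, -1.6]
width: 0.0315
finger_force: 29.9
```

Emit:
{"api": "move_arm", "payload": {
  "motion": [0, 0, 0, 0, 0, 0.01, 0.28, 0, 0, 0, 0, 0, 0, 0.28, 0, 0, 0, 0, 0, 0, 0.28]
}}

```text
time: 14.17
tool_pos: [0.5735, -0.1678, 0.1168]
ee_rot: [3.141, 0.0, 1.707]
wrist_force: [0.5, -0.4, -0.6]
width: 0.0314
finger_force: 29.9
```

Emit:
{"api": "move_arm", "payload": {
  "motion": [0, 0, 0, 0, 0, 0.005, 0.28, 0, 0, 0, 0, 0, 0, 0.28, 0, 0, 0, 0, 0, 0, 0.28]
}}

```text
time: 14.42
tool_pos: [0.5735, -0.1678, 0.1167]
ee_rot: [3.141, 0.001, 1.707]
wrist_force: [0.0, 0.2, 2.9]
width: 0.0316
finger_force: 29.9
```

Emit:
{"api": "move_arm", "payload": {
  "motion": [0, 0, 0, 0, 0, 0.005, 0.28, 0, 0, 0, 0, 0, 0, 0.28, 0, 0, 0, 0, 0, 0, 0.28]
}}

```text
time: 14.67
tool_pos: [0.5736, -0.1678, 0.1167]
ee_rot: [3.14, 0.001, 1.707]
wrist_force: [-0.6, 0.3, 5.4]
width: 0.0316
finger_force: 30.0
```

Contact is clear: Fz is rising and z has stopped. I'll back off about 0.5 mm and open slowly to the carry width.

Emit:
{"api": "move_arm", "payload": {
  "motion": [0, 0, 0, 0, 0, -0.007, 0.28, 0, 0, 0, 0, 0, 0, 0.34, 0, 0, 0, 0, 0, 0, 0.36, 0, 0, 0, 0, 0, 0, 0.38, 0, 0, 0, 0, 0, 0, 0.42, 0, 0, 0, 0, 0, 0, 0.46, 0, 0, 0, 0, 0, 0, 0.5, 0, 0, 0, 0, 0, 0, 0.53, 0, 0, 0, 0, 0, 0, 0.53, 0, 0, 0, 0, 0, 0, 0.53, 0, 0, 0, 0, 0, 0, 0.53]
}}

```text
time: 15.58
tool_pos: [0.5733, -0.1677, 0.1161]
ee_rot: [-3.142, 0.0, 1.707]
wrist_force: [-0.3, 0.7, -0.4]
width: 0.0499
finger_force: 8.4
```

```bash
python3 go.py .5859 -.2544 .235 97.8
```

```text
shift [-0.876  0.008 -1.189] turn [-0.  0. -0.] pos [ 0.5733 -0.1677  0.1161] rpy [-180.      0.     97.78] t 15.58 w 0.0499 F [-0.3  0.7 -0.4] ff 8.4 q [-0.38  0.22  1.39 -0.    1.52 -0.52]
```

Lift straight up, check the sleeve, then move over the well.

Emit:
{"api": "move_arm", "payload": {
  "motion": [0, 0, 0, 0, 0, -0.04, 0.53, 0, 0, 0, 0, 0, -0.08, 0.53, 0, 0, 0, 0, 0, -0.1, 0.53, 0, 0, 0, 0, 0, -0.1, 0.53, 0, 0, 0, 0, 0, -0.12, 0.53, 0, 0, 0, 0, 0, -0.14, 0.53, 0, 0, 0, 0, 0, -0.14, 0.53, 0, 0, 0, 0, 0, -0.14, 0.53, 0, 0, 0, 0, 0, -0.14, 0.53, 0, 0, 0, 0, 0, -0.1, 0.53, 0, 0, 0, 0, 0, -0.09, 0.53, 0, 0, 0, 0, 0, 0, 0.53]
}}

```text
time: 16.58
tool_pos: [0.5742, -0.1681, 0.2384]
ee_rot: [3.137, 0.003, 1.707]
wrist_force: [-0.3, -0.0, -0.2]
width: 0.0501
finger_force: 8.4
```

Emit:
{"api": "move_arm", "payload": {
  "motion": [0, 0, 0, -0.06, 0.001, 0, 0.53, 0, 0, 0, -0.13, 0.001, 0, 0.53, 0, 0, 0, -0.15, 0.001, 0, 0.53, 0, 0, 0, -0.15, 0.001, 0, 0.53, 0, 0, 0, -0.15, 0.001, 0, 0.53, 0, 0, 0, -0.13, 0.001, 0, 0.53, 0, 0, 0, -0.1, 0.001, 0, 0.53, 0, 0, 0, 0, 0, 0, 0.53, 0, 0, 0, 0, 0, 0, 0.53, 0, 0, 0, 0, 0, 0, 0.53]
}}

```text
time: 17.42
tool_pos: [0.5858, -0.2536, 0.2352]
ee_rot: [3.142, -0.0, 1.707]
wrist_force: [0.0, 0.3, -1.7]
width: 0.0501
finger_force: 8.4
```

```bash
python3 go.py .5859 -.2544 .1147 97.8; python3 - <<'E'
from h import *
a=robot.snapshot("side")[:,:,::-1];b=robot.snapshot("top")[:,:,::-1]
f=lambda i,x,y:cv2.resize(i[y:y+180,x:x+120],None,fx=3.3,fy=3.3,interpolation=cv2.INTER_CUBIC)
cv2.imwrite("pics/i.png",np.hstack([f(a,360,290),f(b,405,100)]))
E
```

```text
shift [-0.009 -0.     1.205] turn [ 0.    -0.001 -0.   ] pos [ 0.5858 -0.2536  0.2352] rpy [ 1.80e+02 -3.00e-02  9.78e+01] t 17.42 w 0.0501 F [ 0.   0.3 -1.7] ff 8.4 q [-0.5   0.28  1.08  0.    1.77 -0.63]
```

View pics/i.png

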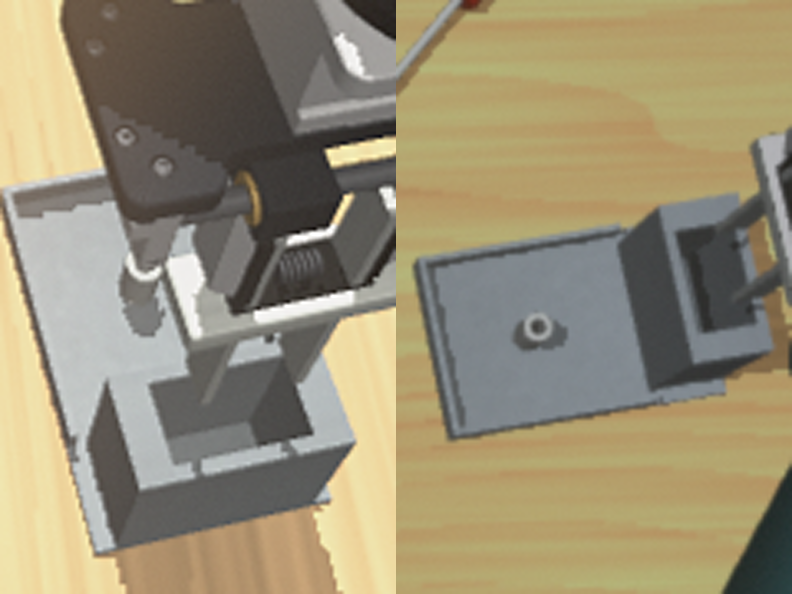

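The sleeve stands upright in the dish at right-crop (537,327), and the tongs' tips are over the well opening. Now I'll lower them in.

Emit:
{"api": "move_arm", "payload": {
  "motion": [0, 0, 0, -0.007, 0, 0.06, 0.53, 0, 0, 0, 0, 0, 0.08, 0.53, 0, 0, 0, 0, 0, 0.1, 0.53, 0, 0, 0, 0, 0, 0.1, 0.53, 0, 0, 0, 0, 0, 0.12, 0.53, 0, 0, 0, 0, 0, 0.12, 0.53, 0, 0, 0, 0, 0, 0.12, 0.53, 0, 0, 0, 0, 0, 0.12, 0.53, 0, 0, 0, 0, 0, 0.12, 0.53, 0, 0, 0, 0, 0, 0.1, 0.53, 0, 0, 0, 0, 0, 0.06, 0.53, 0, 0, 0, 0, 0, 0, 0.53]
}}

```text
time: 18.52
tool_pos: [0.5849, -0.254, 0.1228]
ee_rot: [-3.139, -0.002, 1.707]
wrist_force: [-0.2, -1.0, -1.8]
width: 0.0499
finger_force: 8.4
```

Emit:
{"api": "move_arm", "payload": {
  "motion": [0, 0, 0, 0, 0, 0.02, 0.53, 0, 0, 0, 0, 0, 0.02, 0.53, 0, 0, 0, 0, 0, 0.02, 0.53, 0, 0, 0, 0, 0, 0.02, 0.53, 0, 0, 0, 0, 0, 0.01, 0.53, 0, 0, 0, 0, 0, 0, 0.53, 0, 0, 0, 0, 0, 0, 0.53]
}}

```text
time: 19.1
tool_pos: [0.5859, -0.2545, 0.1162]
ee_rot: [3.142, 0.0, 1.707]
wrist_force: [-0.2, -0.3, -0.8]
width: 0.0495
finger_force: 8.4
```

```bash
python3 go.py .5859 -.2544 .1147 97.8
```

```text
shift [0.001 0.    0.015] turn [ 0.  0. -0.] pos [ 0.5859 -0.2545  0.1162] rpy [1.800e+02 1.000e-02 9.778e+01] t 19.1 w 0.0495 F [-0.2 -0.3 -0.8] ff 8.4 q [-0.5   0.31  1.28 -0.    1.55 -0.63]
```

Emit:
{"api": "move_arm", "payload": {
  "motion": [0, 0, 0, 0, 0, 0.01, 0.53, 0, 0, 0, 0, 0, 0, 0.53, 0, 0, 0, 0, 0, 0, 0.53]
}}

```text
time: 19.35
tool_pos: [0.5858, -0.2545, 0.1152]
ee_rot: [-3.142, 0.0, 1.707]
wrist_force: [-0.9, -0.3, -1.3]
width: 0.0498
finger_force: 8.4
```

Emit:
{"api": "move_arm", "payload": {
  "motion": [0, 0, 0, 0, 0, 0.007, 0.53, 0, 0, 0, 0, 0, 0, 0.53, 0, 0, 0, 0, 0, 0, 0.53]
}}

```text
time: 19.6
tool_pos: [0.586, -0.2545, 0.1147]
ee_rot: [3.141, 0.0, 1.707]
wrist_force: [-0.7, 0.2, 0.1]
width: 0.0502
finger_force: 8.4
```

Seated to within about 0.3 mm. Open fully, then withdraw upward.

Emit:
{"api": "move_arm", "payload": {
  "motion": [0, 0, 0, 0, 0, 0, 0.56, 0, 0, 0, 0, 0, 0, 0.6, 0, 0, 0, 0, 0, 0, 0.7, 0, 0, 0, 0, 0, 0, 0.85, 0, 0, 0, 0, 0, 0, 1, 0, 0, 0, 0, 0, 0, 1, 0, 0, 0, 0, 0, 0, 1, 0, 0, 0, 0, 0, 0, 1, 0, 0, 0, 0, 0, 0, 1]
}}

```text
time: 20.35
tool_pos: [0.5859, -0.2545, 0.1145]
ee_rot: [3.142, 0.0, 1.707]
wrist_force: [-0.7, -0.2, 0.3]
width: 0.0938
finger_force: 0.0
```

Emit:
{"api": "move_arm", "payload": {
  "motion": [0, 0, 0, 0, 0, -0.05, 1, 0, 0, 0, 0, 0, -0.1, 1, 0, 0, 0, 0, 0, -0.15, 1, 0, 0, 0, 0, 0, -0.15, 1, 0, 0, 0, 0, 0, -0.15, 1, 0, 0, 0, 0, 0, -0.15, 1, 0, 0, 0, 0, 0, -0.15, 1, 0, 0, 0, 0, 0, -0.15, 1, 0, 0, 0, 0, 0, -0.15, 1, 0, 0, 0, 0, 0, -0.05, 1, 0, 0, 0, 0, 0, 0, 1, 0, 0, 0, 0, 0, 0, 1]
}}

```text
time: 21.35
tool_pos: [0.5859, -0.2545, 0.2398]
ee_rot: [3.141, 0.001, 1.707]
wrist_force: [-0.1, 0.0, 0.1]
width: 0.0941
finger_force: 0.0
```

```bash
python3 go.py .5859 -.2544 .1147 97.8; python3 - <<'E'
from h import *
a=robot.snapshot("side")[:,:,::-1];b=robot.snapshot("top")[:,:,::-1]
f=lambda i,x,y:cv2.resize(i[y:y+180,x:x+120],None,fx=3.3,fy=3.3,interpolation=cv2.INTER_CUBIC)
cv2.imwrite("pics/j.png",np.hstack([f(a,360,290),f(b,405,100)]))
E
```

```text
shift [ 2.000e-03 -1.000e-03  1.251e+00] turn [ 0.001  0.001 -0.   ] pos [ 0.5859 -0.2545  0.2398] rpy [1.7996e+02 3.0000e-02 9.7780e+01] t 21.35 w 0.0941 F [-0.1  0.   0.1] ff 0.0 q [-0.5   0.28  1.07 -0.    1.78 -0.63]
```

View pics/j.png

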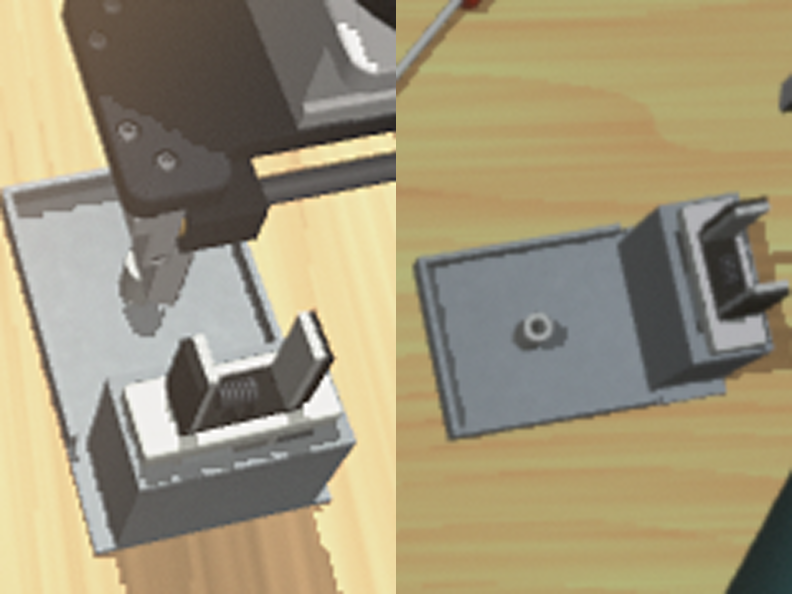

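The tongs are seated in the well as they were at the start (left crop (240,400)), the sleeve stands in the dish (right crop (537,327)), and the gripper is clear. I'll hand the job in.

```bash
python3 -c "
from bench import robot
print(robot.close_job())"
```

```text
the job is handed in; nothing more can be done
None
```

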